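Close the type-warming drawer and set the heat

TASK

The type warmer is loaded: push its open drawer gently home, without ramming or slamming it, until it clicks in at its spring catch and stays fully shut. Then turn the heat selector on top to the three-dot mark, so that it rests clicked in there, and let go. Leave the tools and brass pieces on the bench where they are.

Things in the scene. Friction and masses are not known exactly. Their poses are not given: they have to be found in the camera images.
- heater: Cream-white electric type warmer, a steel box 200 mm deep, 260 mm wide, 150 mm high, fixed to the bench; its front looks to the robot's right, place and turn vary. Origin: centre of its underside, on the bench. x points from its front to its back (the way the drawer is pushed), y to the left of someone facing its front, z up. The drawer is in the lower front; the flat deck on top is at 150 mm.
- head_edge (a point): Middle of the lower front edge of the heater head, the upper part of the box (88 to 150 mm above the bench). It overhangs the shut drawer's face by 16 mm: at x = -116 mm, z = 88 mm in the warmer's frame. A gripper pointing straight down meets it before the drawer is home: tilt the tool some 40 degrees, fingertips leading under the edge.
- type_drawer: The open drawer: cream front plate 226 mm wide, 66 mm high (19 to 85 mm above the bench), before an aluminium tray. Origin: centre of the front's outer face, 52 mm above the bench; axes as the warmer's. Slides along the warmer's x only, starts 55 to 85 mm out, 0.7 to 1.3 kg with its brass type, friction 1.5 N. Home: origin at x = -100 mm in the warmer's frame, against a hard stop.
- drawer_face (a point): Middle of the flat of the drawer's face (19 to 63 mm above the bench, this point at 44 mm; a recessed pull above): push here. A sprung roller catch resists over the last 14 mm, most (about 18 N) at 10 mm out; let go there, it is thrown back out to 14 mm or more. At 4 mm out it balances and the push falls off; under 3 mm out the catch snaps it home onto a hard stop and holds it with about 12 N.
- selector (a joint): Heat selector on the deck: angle in rad, growing clockwise from above. It clicks into five places 40 degrees apart: off 0, one dot 0.698, two dots 1.396, three dots 2.094, four dots 2.793. It starts at off or at one dot. A click takes about 0.14 N m; let go within 15 degrees of a place, it settles there by itself.
- selector_grip (a point): Grip point of the selector, on its vertical axis, 186 mm above the bench, in the black bar grip: 42 mm long, 14 mm thick, standing from 160 to 194 mm, on a round boss 46 mm wide; grip it across the 14 mm. At x = 5, y = -62 mm in the warmer's frame. Its x axis runs along the bar to the end with the red pointer, z up: the warmer's x turned 80 degrees anticlockwise less the selector's angle.
- dial_plate: Dark round dial plate of 100 mm diameter under the selector, on the deck; origin on the selector's axis, axes as the warmer's. White marks 38 mm from the axis, clockwise from above: off (a ring) 80 degrees anticlockwise of the warmer's x, then one, two, three dots (in a row) and four dots (in a square), 40 degrees apart; three dots are 40 degrees clockwise of x.
- pliers: Pliers with one red and one black handle, 140 mm long, lying on the bench. Not to be moved. Origin at the pivot.
- marking_iron: Hand marking iron lying on the bench, 190 mm long: pale wooden handle, steel neck, brass head 44 mm wide. Not to be moved. Origin near the neck.
- hex_key: Dark hex key 100 x 30 mm, 6 mm thick, lying on the bench. Not to be moved.
- type_jar: Open glass jar 68 mm wide, 52 mm high, with brass type in it. Not to be moved. Origin: centre of its underside.
- brass_block: Brass block 34 x 52 x 22 mm with a stem, standing on the granite slab at the left. Not to be moved.
- brass_letter: Single brass letter 14 x 12 x 24 mm standing on the granite slab. Not to be moved.

How it is judged:
By the outcome, as a careful person would: the job done as asked, in the order asked, and still so for the second after the job is handed in, with the robot touching nothing.
It also fails if it takes over 69 s, if anything falls off the work surface, if the arm or the gripper's body presses on something with over 40 N, if the wrist force passes 120 N, or if a joint passes its speed limit or range.

ROBOT

A 6-joint arm with a two-finger parallel gripper is mounted at the origin on the work surface. World frame = base frame: x ahead of the robot, y to its left, z up, the work surface at z = 0. Lengths are in m, angles in rad, forces in N, time in s.
With the tool pointing down it reaches from about 0.275 to 0.825 m from the base axis. Payload 4.9 kg.
Tool frame: the origin (TCP) lies between the finger pads; the fingertips stand 25 mm ahead of it and the grasp point (between the pads) lies 6 mm ahead of it; z points along the fingers, y is the line along which they close (so a half turn about z gives the same grasp; the last joint's range is limited). The gripper opens to 85 mm and grips with 20 to 120 N. Pads are 22 mm wide; open, the fingers measure 114 mm over their backs; the gripper's body (76 mm by 85 mm) begins 54 mm behind the grasp point. The pads swing forward as they close: fully open they stand 13 mm farther back than shut.
Start: joints at [-1.311, 0.326, -0.193, 1.052, 0, 1.437], TCP at [0.211, -0.508, 0.256] pointing down, gripper open.
Joint ranges: [-2.65, 2.65], [-0.97, 1.79], [-1.3, 1.35], [-1.93, 2.1], [-1.47, 1.37], [-3.14, 3.14]. Speed limits (rad/s): [2.57, 2.57, 3.14, 3.14, 3.14, 3.14].

INTERFACE

Orientations are given as a 3x3 rotation matrix whose columns are the frame's x, y, z axes.
In Python, from plant import r gives the robot as it stands.
- The arm moves only by the shell command python3 -m creep 'ROWS' [OPENING]. ROWS is JSON, a list of rows, each an object with "travel": the shift along the tool's x, y, z in units of 20 mm (1.0 is 20 mm), a list of three; "twist": the turn, a rotation vector about the tool's x, y, z in units of 0.08 rad (1.0 is 0.08 rad), a list of three. A call has 1 to 5 rows; each row shifts and turns the commanded pose from where the row before left it, along the tool's axes as they then stand; what a row does not reach is not made up. A row lasts 1/12 s, in which the tool goes at most 41.7 mm and 7.16 degrees, less where a joint would pass 70% of its speed; a pose out of reach is approached as far as the arm can. A call with a number of a shift or a turn outside -1 to 1 is refused whole. A call with a gripper value outside its range is refused whole. OPENING is the closure, from -1 (fully open) to 1 (shut), set as the call begins (- or left out, the last holds). The fingers move at their own pace and stop on an object; the grip force is fixed at half the most. Time passes only in rows, so rows that do not move let the fingers close. It gives the time, the measured TCP pose, the force, the opening and the grip force at its end, in the units of the state.
- r.read_state(): the state, without advancing time (a new reading comes with each control period).
- r.grab_frame(name): name is "scene" or "top" or "wrist"; returns a dict with "img" (384x512x3 uint8, red, green, blue), "K" (3x3 intrinsics, pixels), "rvec" (rotation vector, rad) and "tvec" (3), from world to camera coordinates, as OpenCV has them. Camera axes: x right, y down, z forward; pixel columns grow to the right and rows downward; lengths in m; the calibration is good to about 2 mm. The wrist camera is an equidistant fisheye: a pixel r from the principal point sees the ray r / f radians off the axis. A picture is of the moment at which its call begins. There is no depth.
- r.hand_in(): hands the job in; it is judged then, once.
The state is a dict: "clock": time; "joint_positions": joint angles; "qd": joint speeds; "joint_efforts": joint torques, N m; "tcp_pos": TCP position; "ee_rot": TCP orientation; "contact_force": force on the tool from outside, world axes, zero at the start; "wrist_torque": the same for the moment, N m; "width": opening from 0.0 (shut) to 1.0 (fully open); "grasp_force": force on a finger pad.
Only numpy, scipy, OpenCV 4.12 (cv2) and the standard library are available. Lean on these libraries where they do the work, as an engineer would, in place of code of your own. Each camera call takes 0.05 s, during which the arm holds its last target. There are 200 camera calls.

## Working session

There is one attempt and no reset: what is moved stays moved. The work goes in short steps, Python scripts to look and compute and a shell command to move; the robot and the scene stay as the last step left them, time stands still between calls to the robot, and variables do not carry over. Pictures are saved under pics/ and viewed, at most 10 in all, crops included, and the job is handed in when it is done.

```bash
ls; mkdir -p pics; python3 - <<'E'
from plant import r
import cv2,numpy as np
s=r.read_state();print(s)
a=[]
for n in ("scene","top"):
    f=r.grab_frame(n);cv2.imwrite(f"pics/{n}0.png",f["img"][:,:,::-1]);np.savez(f"pics/{n}0.npz",**f);print(n,f["K"],f["rvec"],f["tvec"])
E
```

```text
pics
{'clock': 0.0, 'joint_positions': array([-1.31122327e+00,  3.26942608e-01, -1.93596616e-01,  1.05201454e+00,
        1.57670510e-05,  1.43659215e+00]), 'qd': array([-0.00135486,  0.00129237, -0.00091285, -0.00099314,  0.00080658,
        0.00166175]), 'joint_efforts': array([ 5.87152863e-04, -4.43403590e+01,  2.62436342e+01,  1.53670233e-02,
       -2.02506058e-04,  1.14249491e-05]), 'tcp_pos': array([ 0.21089357, -0.50736439,  0.25549767]), 'ee_rot': array([[ 9.23466465e-01,  3.83678901e-01, -4.35839630e-04],
       [ 3.83679066e-01, -9.23464929e-01,  1.70261197e-03],
       [ 2.50773675e-04, -1.73952760e-03, -9.99998456e-01]]), 'contact_force': array([-0.05364325, -0.12588894,  0.29051467]), 'wrist_torque': array([ 0.0423529 , -0.00179948, -0.00710573]), 'grasp_force': 0.0, 'width': 1.0000271484275218}
scene [[464.83783537   0.         258.7909645 ]
 [  0.         464.83783537 193.49893537]
 [  0.           0.           1.        ]] [ 2.28429985  0.79910731 -0.302115  ] [-0.42703522 -0.13143095  1.73987357]
top [[383.94748976   0.         260.47875359]
 [  0.         383.94748976 189.46095348]
 [  0.           0.           1.        ]] [ 2.13138206 -2.16465077  0.12696851] [0.03364163 0.52587805 1.16833165]
```

View pics/top0.png

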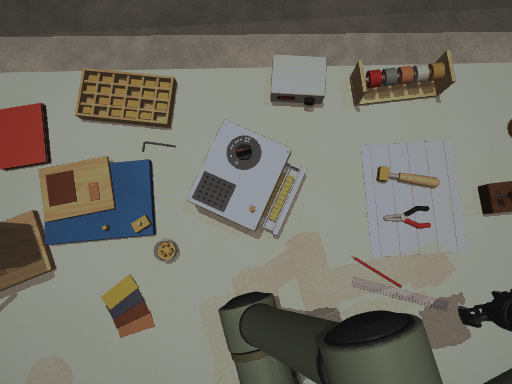

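View pics/scene0.png

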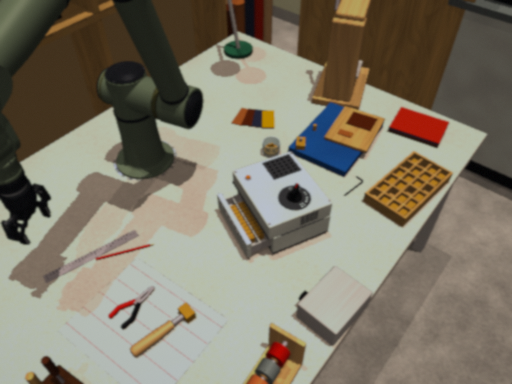

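The top view shows the warmer with deck corners near (226,122), (292,152), (260,233), (190,200), dial at (243,152), drawer out to the right at (285,200). The scene view agrees; the gripper is off at the lower right of the top image.

```bash
cat > h.py <<'E'
import numpy as np,cv2
def cast(f,uv,z):
    R=cv2.Rodrigues(f["rvec"])[0];t=np.ravel(f["tvec"])
    uv=np.atleast_2d(uv).astype(float)
    d=np.c_[uv,np.ones(len(uv))]@np.linalg.inv(f["K"]).T@R
    c=-R.T@t
    return c+d*((z-c[2])/d[:,2])[:,None]
def proj(f,P): return cv2.projectPoints(np.atleast_2d(P).astype(float),f["rvec"],f["tvec"],f["K"],None)[0][:,0]
E
python3 - <<'E'
import numpy as np,cv2
from h import *
f=np.load("pics/top0.npz");im=f["img"]
hsv=cv2.cvtColor(im,cv2.COLOR_RGB2HSV)
print(im[180,245],im[140,270],im[215,240],im[205,297],im[160,300],im[250,240],im[120,200], im[185,302],im[200,262])
c=im[105:250,175:320][:,:,::-1]
cv2.imwrite("pics/c1.png",cv2.resize(c,(600,600),interpolation=cv2.INTER_CUBIC))
g=np.load("pics/scene0.npz")["img"][140:270,205:345][:,:,::-1]
cv2.imwrite("pics/c2.png",cv2.resize(g,(640,594),interpolation=cv2.INTER_CUBIC))
E
```

```text
[146 151 159] [146 150 157] [146 150 158] [147 151 140] [146 151 138] [146 150 144] [146 150 138] [110 103  93] [146 151 159]
```

View pics/c1.png

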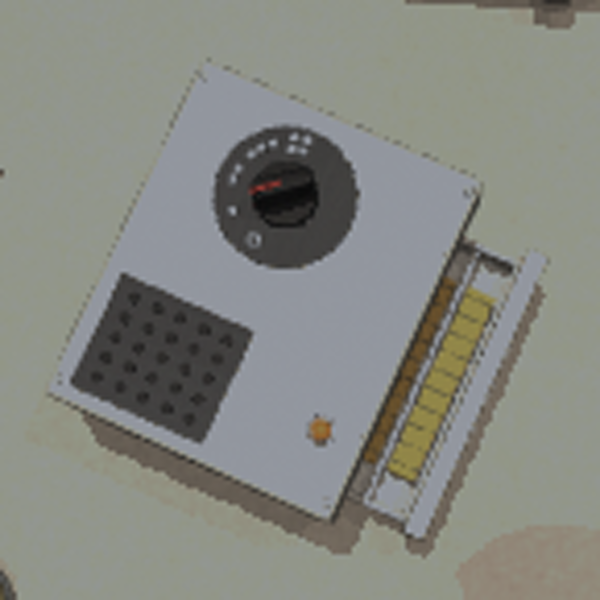

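View pics/c2.png

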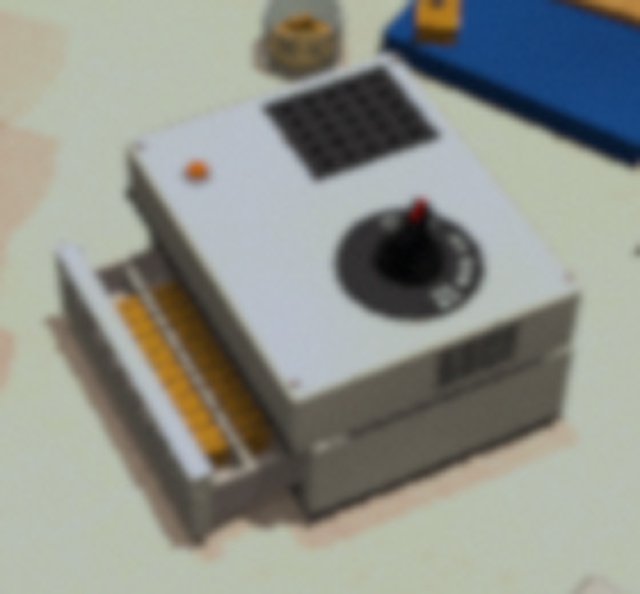

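```bash
cat > loc.py <<'E'
import numpy as np,cv2
from h import *
def loc(f,roi=(105,250,175,320)):
    im=f["img"].astype(int)
    m=((im[:,:,2]-im[:,:,0])>7).astype(np.uint8)
    k=np.zeros_like(m);y0,y1,x0,x1=roi;k[y0:y1,x0:x1]=m[y0:y1,x0:x1]
    out=[]
    cs=sorted(cv2.findContours(k,cv2.RETR_EXTERNAL,cv2.CHAIN_APPROX_NONE)[0],key=cv2.contourArea)[::-1]
    return cs
E
python3 - <<'E'
import numpy as np,cv2
from loc import *
f=np.load("pics/top0.npz")
cs=loc(f)
print([cv2.contourArea(c) for c in cs[:5]])
P=cast(f,cs[0][:,0],0.15)[:,:2].astype(np.float32)
rc=cv2.minAreaRect(P);print("deck",rc)
print(cv2.boxPoints(rc))
# front-edge strip
P2=cast(f,cs[1][:,0],0.085)[:,:2].astype(np.float32);rc2=cv2.minAreaRect(P2);print("front top",rc2)
print(cv2.boxPoints(rc2))
s=145/600
def px(u,v):return [175+(u+.5)*s-.5,105+(v+.5)*s-.5]
cr=cast(f,[px(480,188),px(333,520),px(52,395),px(208,60)],.15);print(cr)
c=cr.mean(0);print("centre",c)
xa=(cr[2]+cr[3]-cr[0]-cr[1])[:2];th=np.arctan2(xa[1],xa[0]);print("yaw",np.degrees(th),np.linalg.norm(xa)/2)
X=np.array([np.cos(th),np.sin(th)]);Y=np.array([-X[1],X[0]])
print("sel pred",c[:2]+.005*X-.062*Y,"dial obs",cast(f,px(286,197),.152),)
d=cast(f,[px(545,255),px(420,540)],.085);print("drawer front",d,(d[:,:2]-c[:2])@X,(d[:,:2]-c[:2])@Y)
sel=c[:2]+.005*X-.062*Y
for n,p,z in(("ptr",px(252,189),.19),("ptrin",px(283,183),.194),("one",px(232,210),.152),("off",px(253,240),.152),("two",px(236,175),.152),("three",px(262,148),.152)):
    q=cast(f,p,z)[0,:2]-sel;a=np.degrees(np.arctan2(q@Y,q@X));print(n,"angle from X",a,"sel",80-a,np.linalg.norm(q))
E
```

```text
[6243.5, 260.0, 19.0, 11.0, 0.0]
deck ((0.5579689741134644, 0.08601212501525879), (0.20896294713020325, 0.2526779770851135), 64.79412841796875)
[[ 0.3991638   0.04528327]
 [ 0.62778264 -0.06232522]
 [ 0.7167741   0.12674099]
 [ 0.4881553   0.23434947]]
front top ((0.4878717064857483, -0.06164642423391342), (0.013280129060149193, 0.222124382853508), 64.69446563720703)
[[ 0.38462865 -0.02017631]
 [ 0.58543825 -0.11512233]
 [ 0.59111476 -0.10311653]
 [ 0.39030516 -0.00817052]]
[[ 0.62362369 -0.06386385  0.15      ]
 [ 0.39649251  0.04086543  0.15      ]
 [ 0.48429434  0.23177586  0.15      ]
 [ 0.71880048  0.12447585  0.15      ]]
centre [0.55580275 0.08331332 0.15      ]
yaw 64.24386287114818 0.2105420599717667
sel pred [0.61381587 0.06087499] dial obs [[0.61917492 0.07048958 0.152     ]]
drawer front [[ 0.58813643 -0.11456393  0.085     ]
 [ 0.38298898 -0.01928831  0.085     ]] [-0.16416815 -0.16750313] [-0.1151073   0.11106033]
ptr angle from X 21.210573739966108 sel 58.78942626003389 0.030308300705021204
ptrin angle from X -3.4746669327719553 sel 83.47466693277195 0.0105792059575185
one angle from X 29.599116540999383 sel 50.40088345900062 0.04715653854511908
off angle from X 62.66775246759217 sel 17.332247532407827 0.04083644617380488
two angle from X -0.261861181778303 sel 80.2618611817783 0.04914296168876678
three angle from X -31.513667607483338 sel 111.51366760748334 0.04806464971699074
```

```bash
cat > need.py <<'E'
# usage: need.py hx hy z tilt_deg [az_deg rel. heater x] : remaining shift/twist, tool units, from the measured pose
import sys,numpy as np
from scipy.spatial.transform import Rotation as Ro
from plant import r
O=np.array([.5605,.0925]);Y=64.6
def need(hx,hy,z,tilt,az=0):
    s=r.read_state();W=Ro.from_euler('z',Y,degrees=True).as_matrix()
    T=W@[hx,hy,z]+[*O,0]
    Rt=W@Ro.from_euler('z',az,degrees=True).as_matrix()@np.diag([1,-1,-1.])@Ro.from_euler('y',tilt,degrees=True).as_matrix()
    R=s["ee_rot"];p=s["tcp_pos"]
    print("t",round(s["clock"],2),"tcp heater",np.round(1e3*(W.T@(p-[*O,0])),1),"F heater",np.round(W.T@s["contact_force"],1),"q",np.round(s["joint_positions"],2))
    print("travel now-axes",np.round(R.T@(T-p)/.02,2),"travel target-axes",np.round(Rt.T@(T-p)/.02,2),"twist",np.round(Ro.from_matrix(R.T@Rt).as_rotvec()/.08,2))
if __name__=="__main__": need(*map(float,sys.argv[1:]))
E
python3 need.py -.26 0 .2555 0
python3 - <<'E'
import numpy as np;from h import *
f=np.load("pics/top0.npz");s=145/600
px=lambda u,v:[175+(u+.5)*s-.5,105+(v+.5)*s-.5]
c=cast(f,px(286,197),.152)[0,:2]
for n,p,z in(("ptr",px(252,189),.193),("in",px(283,183),.193),("one",px(232,210),.152),("off",px(253,240),.152),("two",px(236,175),.152),("three",px(262,148),.152)):
    q=cast(f,p,z)[0,:2]-c;print(n,80-(np.degrees(np.arctan2(q[1],q[0]))-64.6),np.linalg.norm(q))
E
```

```text
t 0.1 tcp heater [-691.9   58.5  255.6] F heater [-0.4 -0.1  0.8] q [-1.31  0.33 -0.19  1.05  0.    1.44]
travel now-axes [ 18.   -12.29   0.03] travel target-axes [2.16e+01 2.92e+00 1.00e-02] twist [-0.02 -0.01 -9.17]
ptr 44.385536061367475 0.020696875028237853
in 226.15582343684318 0.00032961136030360737
one 41.77909874922604 0.03839311981625794
off 2.2269549966670468 0.037733087825748524
two 79.71929599555247 0.03815668100291761
three 119.57607953128607 0.03870761306238299
```

```bash

python3 -m creep '[{"travel":[0,0,0],"twist":[0,0,-1]},{"travel":[0,0,0],"twist":[0,0,-1]},{"travel":[0,0,0],"twist":[0,0,-1]},{"travel":[0,0,0],"twist":[0,0,-1]},{"travel":[0,0,0],"twist":[0,0,-1]}]' 1
python3 -m creep '[{"travel":[0,0,0],"twist":[0,0,-1]},{"travel":[0,0,0],"twist":[0,0,-1]},{"travel":[0,0,0],"twist":[0,0,-1]},{"travel":[0,0,0],"twist":[0,0,-1]},{"travel":[0,0,0],"twist":[0,0,-0.17]}]'
python3 -m creep '[{"travel":[1,0.5,0],"twist":[0,0,0]},{"travel":[1,0.5,0],"twist":[0,0,0]},{"travel":[1,0.5,0],"twist":[0,0,0]},{"travel":[1,0.5,0],"twist":[0,0,0]},{"travel":[1,0.5,0],"twist":[0,0,0]}]'
python3 need.py -.26 0 .2555 0
```

```text
clock: 0.52
tcp_pos: [0.211, -0.5076, 0.2558]
ee_rot: [[0.698, 0.716, -0.0], [0.716, -0.698, 0.001], [0.001, -0.001, -1.0]]
contact_force: [-0.2, 0.2, -0.1]
width: 0.299
grasp_force: 0.0
clock: 0.93
tcp_pos: [0.211, -0.5076, 0.2558]
ee_rot: [[0.427, 0.904, -0.0], [0.904, -0.427, 0.001], [0.001, -0.001, -1.0]]
contact_force: [-0.6, -0.1, 0.0]
width: 0.0
grasp_force: 0.0
clock: 1.35
tcp_pos: [0.2997, -0.4382, 0.256]
ee_rot: [[0.431, 0.902, -0.0], [0.902, -0.431, 0.001], [0.0, -0.0, -1.0]]
contact_force: [-0.1, -0.2, -0.0]
width: -0.0
grasp_force: 0.0
t 1.35 tcp heater [-591.3    8.   256. ] F heater [-0.2  0.  -0. ] q [-1.11  0.29 -0.24  1.04  0.    0.91]
travel now-axes [16.56  0.36  0.03] travel target-axes [16.56  0.4   0.03] twist [-0.01 -0.   -0.03]
```

```bash

python3 -m creep '[{"travel":[1,0,0],"twist":[0,0,0]},{"travel":[1,0,0],"twist":[0,0,0]},{"travel":[1,0,0],"twist":[0,0,0]},{"travel":[1,0,0],"twist":[0,0,0]},{"travel":[1,0,0],"twist":[0,0,0]}]' >/dev/null
python3 -m creep '[{"travel":[1,0,0],"twist":[0,0,0]},{"travel":[1,0,0],"twist":[0,0,0]},{"travel":[1,0.3,0],"twist":[0,0,0]},{"travel":[1,0,0],"twist":[0,0,0]},{"travel":[1,0,0],"twist":[0,0,0]}]' >/dev/null
python3 -m creep '[{"travel":[0,0,0],"twist":[0,1,0]},{"travel":[0,0,0],"twist":[0,1,0]},{"travel":[0,0,0],"twist":[0,1,0]},{"travel":[0,0,0],"twist":[0,1,0]},{"travel":[0,0,0],"twist":[0,1,0]}]' >/dev/null
python3 -m creep '[{"travel":[0,0,0],"twist":[0,1,0]},{"travel":[0,0,0],"twist":[0,1,0]},{"travel":[0,0,0],"twist":[0,1,0]},{"travel":[0,0,0],"twist":[0,1,0]},{"travel":[0,0,0],"twist":[0,1,0]}]' 
python3 need.py -.255 0 .06 50
```

```text
clock: 3.02
tcp_pos: [0.3904, -0.2615, 0.2564]
ee_rot: [[0.299, 0.903, 0.31], [0.627, -0.431, 0.649], [0.72, -0.0, -0.694]]
contact_force: [-0.2, 0.4, -0.3]
width: -0.0
grasp_force: 0.0
t 3.02 tcp heater [-392.7    1.9  256.4] F heater [ 0.3  0.4 -0.3] q [-1.11  0.5  -0.2   1.43  0.6   0.73]
travel now-axes [-2.28  0.08 11.78] travel target-axes [-3.1   0.09 11.59] twist [ 0.02  0.87 -0.02]
```

```bash

python3 -m creep '[{"travel":[0,0,0],"twist":[0,0.9,0]},{"travel":[-0.5,0,1],"twist":[0,0,0]},{"travel":[-0.5,0,1],"twist":[0,0,0]},{"travel":[-0.5,0,1],"twist":[0,0,0]},{"travel":[-0.5,0,1],"twist":[0,0,0]}]' >/dev/null
python3 -m creep '[{"travel":[-0.5,0,1],"twist":[0,0,0]},{"travel":[-0.5,0,1],"twist":[0,0,0]},{"travel":[0,0,1],"twist":[0,0,0]},{"travel":[0,0,1],"twist":[0,0,0]},{"travel":[0,0,0],"twist":[0,0,0]}]' 
python3 need.py -.255 0 .06 50
```

```text
clock: 3.85
tcp_pos: [0.4256, -0.182, 0.1055]
ee_rot: [[0.278, 0.904, 0.325], [0.579, -0.427, 0.695], [0.767, -0.005, -0.642]]
contact_force: [-0.3, 0.8, 0.0]
width: 0.001
grasp_force: 0.0
t 3.85 tcp heater [-305.8    4.1  105.5] F heater [0.6 0.6 0. ] q [-0.99  0.67 -0.43  1.03  0.71  0.81]
travel now-axes [-0.12  0.22  3.41] travel target-axes [-0.11  0.21  3.41] twist [-0.06 -0.02 -0.03]
```

```bash

python3 -m creep '[{"travel":[0,0.1,0.9],"twist":[0,0,0]},{"travel":[0,0.1,0.9],"twist":[0,0,0]},{"travel":[-0.1,0,0.9],"twist":[0,0,0]},{"travel":[0,0,0.6],"twist":[0,0,0]},{"travel":[0,0,0],"twist":[0,0,0]}]' 
python3 need.py -.234 0 .056 50
python3 - <<'E'
from plant import r
import cv2,numpy as np
n="scene"
f=r.grab_frame(n);cv2.imwrite("pics/s1.png",cv2.resize(f["img"][130:290,190:350,::-1],(560,560)))
E
```

```text
clock: 4.27
tcp_pos: [0.4507, -0.141, 0.0627]
ee_rot: [[0.277, 0.904, 0.326], [0.58, -0.428, 0.693], [0.766, -0.003, -0.643]]
contact_force: [0.0, -0.1, -0.4]
width: 0.004
grasp_force: 0.0
t 4.27 tcp heater [-258.    -0.9   62.7] F heater [-0.  -0.1 -0.4] q [-0.9   0.71 -0.5   0.85  0.76  0.92]
travel now-axes [ 0.51 -0.04  1.14] travel target-axes [ 0.51 -0.05  1.14] twist [-0.03  0.   -0.02]
```

View pics/s1.png

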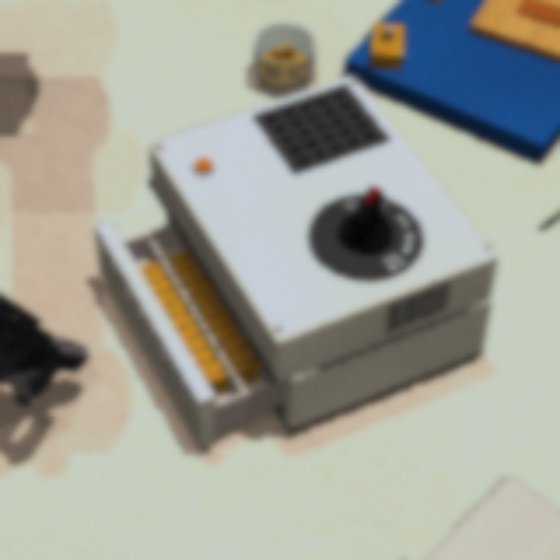

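The gripper tip (80,355) is in front of the drawer's face, level with its middle. Approach.

```bash

python3 -m creep '[{"travel":[0.28,0,0.41],"twist":[0,0,0]},{"travel":[0.28,0,0.41],"twist":[0,0,0]},{"travel":[0.28,0,0.41],"twist":[0,0,0]},{"travel":[0.3,0,0.38],"twist":[0,0,0]},{"travel":[0.26,0,0.31],"twist":[0,0,0]}]' 
python3 -m creep '[{"travel":[0.1,0,0.11],"twist":[0,0,0]},{"travel":[0.1,0,0.11],"twist":[0,0,0]},{"travel":[0.1,0,0.11],"twist":[0,0,0]},{"travel":[0.1,0,0.11],"twist":[0,0,0]},{"travel":[0.1,0,0.11],"twist":[0,0,0]}]' 
python3 need.py -.119 0 .058 50
```

```text
clock: 4.73
tcp_pos: [0.4718, -0.0985, 0.0604]
ee_rot: [[0.276, 0.903, 0.328], [0.581, -0.429, 0.692], [0.766, 0.0, -0.643]]
contact_force: [1.0, -0.0, -0.4]
width: -0.008
grasp_force: 0.0
clock: 5.15
tcp_pos: [0.4778, -0.0863, 0.0606]
ee_rot: [[0.277, 0.903, 0.328], [0.582, -0.429, 0.691], [0.765, -0.0, -0.644]]
contact_force: [-1.4, -1.4, 0.8]
width: 0.001
grasp_force: 1.1
t 5.15 tcp heater [-197.    -2.    60.6] F heater [-1.8  0.6  0.8] q [-0.78  0.67 -0.57  0.7   0.81  1.07]
travel now-axes [ 2.41 -0.1   3.07] travel target-axes [ 2.41 -0.1   3.07] twist [ 0.    0.02 -0.  ]
```

```bash

P='[{"x":0}]'
python3 -m creep '[{"travel":[0.1,0,0.12],"twist":[0,0,0]},{"travel":[0.1,0,0.12],"twist":[0,0,0]},{"travel":[0.1,0,0.12],"twist":[0,0,0]},{"travel":[0.1,0,0.12],"twist":[0,0,0]},{"travel":[0.1,0,0.12],"twist":[0,0,0]}]' >/dev/null
python3 need.py -.119 0 .058 50
python3 -m creep '[{"travel":[0.1,0,0.12],"twist":[0,0,0]},{"travel":[0.1,0,0.12],"twist":[0,0,0]},{"travel":[0.1,0,0.12],"twist":[0,0,0]},{"travel":[0.1,0,0.12],"twist":[0,0,0]},{"travel":[0.1,0,0.12],"twist":[0,0,0]}]' >/dev/null
python3 need.py -.119 0 .058 50
python3 -m creep '[{"travel":[0.1,0,0.12],"twist":[0,0,0]},{"travel":[0.1,0,0.12],"twist":[0,0,0]},{"travel":[0.1,0,0.12],"twist":[0,0,0]},{"travel":[0.1,0,0.12],"twist":[0,0,0]},{"travel":[0.1,0,0.12],"twist":[0,0,0]}]' >/dev/null
python3 need.py -.119 0 .058 50
```

```text
t 5.57 tcp heater [-181.    -1.9   60.6] F heater [-2.3  1.7  0.1] q [-0.75  0.66 -0.59  0.66  0.82  1.12]
travel now-axes [ 1.9  -0.1   2.46] travel target-axes [ 1.89 -0.1   2.46] twist [ 0.    0.01 -0.  ]
t 5.98 tcp heater [-165.3   -1.9   60.6] F heater [-2.9  0.8 -0.1] q [-0.72  0.66 -0.6   0.62  0.83  1.16]
travel now-axes [ 1.39 -0.09  1.86] travel target-axes [ 1.39 -0.09  1.86] twist [ 0.    0.01 -0.  ]
t 6.4 tcp heater [-149.6   -1.9   60.6] F heater [-1.5  1.2 -0.3] q [-0.68  0.65 -0.62  0.58  0.84  1.21]
travel now-axes [ 0.89 -0.09  1.26] travel target-axes [ 0.89 -0.09  1.26] twist [ 0.    0.01 -0.  ]
```

```bash

python3 -m creep '[{"travel":[0.06,0,0.07],"twist":[0,0,0]},{"travel":[0.06,0,0.07],"twist":[0,0,0]},{"travel":[0.06,0,0.07],"twist":[0,0,0]},{"travel":[0.05,0,0.06],"twist":[0,0,0]},{"travel":[0.05,0,0.06],"twist":[0,0,0]}]' >/dev/null
python3 need.py -.119 0 .058 50
python3 -m creep '[{"travel":[0.03,0,0.04],"twist":[0,0,0]},{"travel":[0.03,0,0.04],"twist":[0,0,0]},{"travel":[0.03,0,0.04],"twist":[0,0,0]},{"travel":[0.03,0,0.04],"twist":[0,0,0]},{"travel":[0.03,0,0.04],"twist":[0,0,0]}]' >/dev/null
python3 need.py -.119 0 .058 50
python3 -m creep '[{"travel":[0.03,0,0.04],"twist":[0,0,0]},{"travel":[0.03,0,0.04],"twist":[0,0,0]},{"travel":[0.03,0,0.04],"twist":[0,0,0]},{"travel":[0.03,0,0.04],"twist":[0,0,0]},{"travel":[0.03,0,0.04],"twist":[0,0,0]}]' >/dev/null
python3 need.py -.119 0 .058 50
```

```text
t 6.82 tcp heater [-141.2   -1.8   60.6] F heater [-1.5  0.8 -0.3] q [-0.67  0.65 -0.62  0.56  0.84  1.23]
travel now-axes [ 0.61 -0.09  0.93] travel target-axes [ 0.61 -0.09  0.93] twist [-0.    0.01 -0.  ]
t 7.23 tcp heater [-136.3   -2.    60.4] F heater [-4.1  1.3  4. ] q [-0.66  0.64 -0.63  0.54  0.85  1.25]
travel now-axes [ 0.47 -0.1   0.74] travel target-axes [ 0.47 -0.1   0.74] twist [ 0.    0.01 -0.  ]
t 7.65 tcp heater [-132.6   -2.    60.3] F heater [-16.6   5.8  11.2] q [-0.65  0.64 -0.63  0.53  0.85  1.26]
travel now-axes [ 0.35 -0.1   0.59] travel target-axes [ 0.35 -0.1   0.59] twist [ 0.01  0.03 -0.02]
```

```bash

python3 -m creep '[{"travel":[0.03,0,0.04],"twist":[0,0,0]},{"travel":[0.03,0,0.04],"twist":[0,0,0]},{"travel":[0.03,0,0.04],"twist":[0,0,0]},{"travel":[0.03,0,0.04],"twist":[0,0,0]}]' >/dev/null
python3 need.py -.119 0 .058 50
python3 -m creep '[{"travel":[0.02,0,0.02],"twist":[0,0,0]},{"travel":[0.02,0,0.02],"twist":[0,0,0]},{"travel":[0.02,0,0.02],"twist":[0,0,0]}]' >/dev/null
python3 need.py -.119 0 .058 50
```

```text
t 7.98 tcp heater [-128.3   -2.2   60.1] F heater [-8.3  2.9  5.4] q [-0.64  0.64 -0.64  0.52  0.85  1.28]
travel now-axes [ 0.22 -0.11  0.42] travel target-axes [ 0.22 -0.11  0.43] twist [ 0.01  0.02 -0.01]
t 8.23 tcp heater [-125.7   -2.1   60.1] F heater [-0.2 -0.6 -0.4] q [-0.63  0.64 -0.64  0.51  0.85  1.28]
travel now-axes [ 0.14 -0.11  0.33] travel target-axes [ 0.14 -0.11  0.33] twist [ 0.01  0.01 -0.  ]
```

```bash

python3 -m creep '[{"travel":[0.02,0,0.02],"twist":[0,0,0]},{"travel":[0.02,0,0.02],"twist":[0,0,0]},{"travel":[0.02,0,0.02],"twist":[0,0,0]}]' >/dev/null
python3 need.py -.119 0 .058 50
python3 -m creep '[{"travel":[0.02,0,0.02],"twist":[0,0,0]},{"travel":[0.02,0,0.02],"twist":[0,0,0]}]' >/dev/null
python3 need.py -.119 0 .058 50
```

```text
t 8.48 tcp heater [-123.7   -2.    60.1] F heater [-0.2 -0.4  0.3] q [-0.63  0.64 -0.64  0.51  0.85  1.29]
travel now-axes [ 0.07 -0.1   0.25] travel target-axes [ 0.07 -0.1   0.25] twist [-0.  0.  0.]
t 8.65 tcp heater [-123.    -2.    60.1] F heater [-5.8  0.9  1.7] q [-0.63  0.64 -0.64  0.51  0.85  1.29]
travel now-axes [ 0.05 -0.1   0.22] travel target-axes [ 0.05 -0.1   0.22] twist [-0.    0.02  0.  ]
```

```bash

python3 -m creep '[{"travel":[0.02,0,0.02],"twist":[0,0,0]},{"travel":[0,0,0],"twist":[0,0,0]}]' >/dev/null
python3 need.py -.119 0 .058 50
python3 -m creep '[{"travel":[-0.1,0,-0.12],"twist":[0,0,0]},{"travel":[-0.3,0,-0.36],"twist":[0,0,0]},{"travel":[-0.6,0,-0.7],"twist":[0,0,0]},{"travel":[-0.6,0,-0.7],"twist":[0,0,0]},{"travel":[-0.6,0,-0.7],"twist":[0,0,0]}]' >/dev/null
python3 -m creep '[{"travel":[-0.5,0,-0.7],"twist":[0,0,0]},{"travel":[-0.3,0,-0.9],"twist":[0,0,0]},{"travel":[0,0,-1],"twist":[0,0,0]},{"travel":[0,0,-1],"twist":[0,0,0]},{"travel":[0,0,-1],"twist":[0,0,0]}]' >/dev/null
python3 -m creep '[{"travel":[0.5,0,-1],"twist":[0,0,0]},{"travel":[0.5,0,-1],"twist":[0,0,0]},{"travel":[0.5,0,-1],"twist":[0,0,0]},{"travel":[0.5,0,-1],"twist":[0,0,0]},{"travel":[0.5,0,-1],"twist":[0,0,0]}]' >/dev/null
python3 need.py .005 -.062 .28 0 40
python3 - <<'E'
from plant import r
import cv2,numpy as np
ims=[cv2.resize(r.grab_frame(n)["img"][a:a+150,b:b+150,::-1],(400,400)) for n,a,b in(("scene",130,200),("top",105,175))]
cv2.imwrite("pics/s2.png",np.hstack(ims))
E
```

```text
t 8.82 tcp heater [-122.9   -2.    60.1] F heater [-6.3  1.7  2.7] q [-0.63  0.64 -0.64  0.51  0.85  1.29]
travel now-axes [ 0.05 -0.1   0.22] travel target-axes [ 0.04 -0.1   0.22] twist [ 0.    0.03 -0.01]
t 10.07 tcp heater [-315.6   -1.8  210.4] F heater [ 0.7 -0.2  0.6] q [-1.    0.53 -0.34  1.27  0.71  0.8 ]
travel now-axes [12.97  3.   10.04] travel target-axes [10.34 12.61 -3.48] twist [  3.81 -10.45  -8.16]
```

View pics/s2.png

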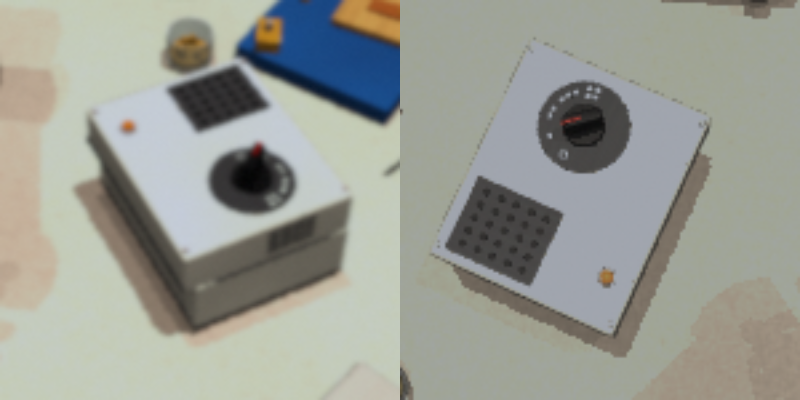

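The drawer (left picture) is flush under the head and stays shut; the pointer is still at one dot. Now un-tilt, turn, and go over the selector.

```bash

python3 -m creep '[{"travel":[0.75,0,-0.65],"twist":[0,-1,0]},{"travel":[0.7,0,-0.7],"twist":[0,-1,0]},{"travel":[0.65,0,-0.75],"twist":[0,-1,0]},{"travel":[0.6,0,-0.8],"twist":[0,-1,0]},{"travel":[0,0,0],"twist":[0,-1,0]}]' 0 >/dev/null
python3 -m creep '[{"travel":[0,0,0],"twist":[0,-1,0]},{"travel":[0,0,0],"twist":[0,-1,0]},{"travel":[0,0,0],"twist":[0,-1,0]},{"travel":[0,0,0],"twist":[0,-1,0]},{"travel":[0,0,0],"twist":[0,-1,0]}]' >/dev/null
python3 -m creep '[{"travel":[0,0,0],"twist":[0,-0.9,0]},{"travel":[0,0,0],"twist":[0,0,-1]},{"travel":[0,0,0],"twist":[0,0,-1]},{"travel":[0,0,0],"twist":[0,0,-1]},{"travel":[0,0,0],"twist":[0,0,-1]}]' >/dev/null
python3 -m creep '[{"travel":[0,0,0],"twist":[0,0,-1]},{"travel":[0,0,0],"twist":[0,0,-1]},{"travel":[0,0,0],"twist":[0,0,-1]},{"travel":[0,0,0],"twist":[0,0,-1]},{"travel":[0,0,0],"twist":[0,0,-0.7]}]'
python3 need.py .005 -.062 .28 0 40
```

```text
clock: 11.83
tcp_pos: [0.4267, -0.1926, 0.2877]
ee_rot: [[-0.254, 0.967, -0.001], [0.967, 0.254, 0.001], [0.002, -0.001, -1.0]]
contact_force: [0.5, 0.5, -0.3]
width: 0.5
grasp_force: 0.0
t 11.83 tcp heater [-314.9   -1.5  287.7] F heater [ 0.7 -0.3 -0.3] q [-0.58  0.15 -0.34  1.08  0.    0.73]
travel now-axes [10.28 12.62  0.39] travel target-axes [10.31 12.6   0.38] twist [-0.01 -0.02  0.02]
```

```bash

python3 -m creep '[{"travel":[0.8,1,0],"twist":[0,0,0]},{"travel":[0.8,1,0],"twist":[0,0,0]},{"travel":[0.8,1,0],"twist":[0,0,0]},{"travel":[0.8,1,0],"twist":[0,0,0]},{"travel":[0.8,1,0],"twist":[0,0,0]}]' >/dev/null
python3 -m creep '[{"travel":[0.8,1,0],"twist":[0,0,0]},{"travel":[0.8,1,0],"twist":[0,0,0]},{"travel":[0.8,1,0],"twist":[0,0,0]},{"travel":[0.8,1,0],"twist":[0,0,0]},{"travel":[0.8,1,0],"twist":[0,0,0]}]' >/dev/null
python3 -m creep '[{"travel":[0.8,1,0],"twist":[0,0,0]},{"travel":[0.8,1,0],"twist":[0,0,0]},{"travel":[0.7,0.6,0],"twist":[0,0,0]},{"travel":[0,0,0],"twist":[0,0,0]},{"travel":[0,0,0],"twist":[0,0,0]}]'
python3 need.py .005 -.062 .195 0 40
python3 - <<'E'
from plant import r
import cv2
cv2.imwrite("pics/w1.png",r.grab_frame("wrist")["img"][:,:,::-1])
E
```

```text
clock: 13.08
tcp_pos: [0.6191, 0.0704, 0.2872]
ee_rot: [[-0.252, 0.968, -0.002], [0.968, 0.252, 0.0], [0.001, -0.002, -1.0]]
contact_force: [0.2, -0.5, 0.1]
width: 0.503
grasp_force: 0.0
t 13.08 tcp heater [  5.1 -62.4 287.2] F heater [-0.3 -0.4  0.1] q [-0.01  0.45  0.07  1.2   0.    1.31]
travel now-axes [ 0.01 -0.01  4.61] travel target-axes [ 0.01 -0.02  4.61] twist [-0.03 -0.01 -0.  ]
```

View pics/w1.png

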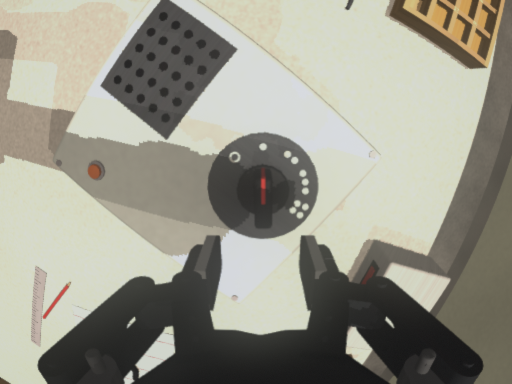

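The bar (263,195) is vertical in the picture and midway between the fingers (~261), pointing to the one-dot mark: aligned. Descend and grip.

```bash

python3 -m creep '[{"travel":[0,0,1],"twist":[0,0,0]},{"travel":[0,0,1],"twist":[0,0,0]},{"travel":[0,0,1],"twist":[0,0,0]},{"travel":[0,0,1],"twist":[0,0,0]},{"travel":[0,0,0.6],"twist":[0,0,0]}]' >/dev/null
python3 -m creep '[{"travel":[0,0,0],"twist":[0,0,0]},{"travel":[0,0,0],"twist":[0,0,0]}]'
python3 -m creep '[{"travel":[0,0,0],"twist":[0,0,0]},{"travel":[0,0,0],"twist":[0,0,0]},{"travel":[0,0,0],"twist":[0,0,0]},{"travel":[0,0,0],"twist":[0,0,0]},{"travel":[0,0,0],"twist":[0,0,0]}]' 1
python3 need.py .005 -.062 .193 0 -40
```

```text
clock: 13.72
tcp_pos: [0.6185, 0.0684, 0.1963]
ee_rot: [[-0.249, 0.969, -0.002], [0.969, 0.249, -0.0], [0.0, -0.002, -1.0]]
contact_force: [0.1, 0.2, -0.2]
width: 0.504
grasp_force: 0.0
clock: 14.13
tcp_pos: [0.6212, 0.0691, 0.1986]
ee_rot: [[-0.25, 0.968, 0.004], [0.968, 0.25, -0.0], [-0.001, 0.004, -1.0]]
contact_force: [3.3, -0.1, 4.9]
width: 0.15
grasp_force: 62.0
t 14.13 tcp heater [  4.9 -64.8 198.6] F heater [ 1.3 -3.   4.9] q [-0.01  0.5  -0.07  0.99 -0.    1.31]
travel now-axes [ 0.09 -0.11  0.28] travel target-axes [-0.09 -0.11  0.28] twist [ 0.06 -0.02 17.43]
```

```bash

python3 -m creep '[{"travel":[0,0,0],"twist":[0,0,1]},{"travel":[0,0,0],"twist":[0,0,1]},{"travel":[0,0,0],"twist":[0,0,1]},{"travel":[0,0,0],"twist":[0,0,1]},{"travel":[0,0,0],"twist":[0,0,1]}]'
python3 -m creep '[{"travel":[0,0,0],"twist":[0,0,1]},{"travel":[0,0,0],"twist":[0,0,1]},{"travel":[0,0,0],"twist":[0,0,1]},{"travel":[0,0,0],"twist":[0,0,1]},{"travel":[0,0,0],"twist":[0,0,1]}]'
python3 need.py .005 -.062 .193 0 -40
```

```text
clock: 14.55
tcp_pos: [0.6206, 0.0692, 0.1985]
ee_rot: [[0.151, 0.989, 0.003], [0.989, -0.151, -0.0], [0.0, 0.003, -1.0]]
contact_force: [0.5, -0.6, 7.0]
width: 0.15
grasp_force: 62.3
clock: 14.97
tcp_pos: [0.6201, 0.0694, 0.1985]
ee_rot: [[0.523, 0.852, 0.002], [0.852, -0.523, 0.0], [0.001, 0.002, -1.0]]
contact_force: [0.5, 0.4, 7.8]
width: 0.145
grasp_force: 62.5
t 14.97 tcp heater [  4.7 -63.7 198.5] F heater [ 0.6 -0.3  7.8] q [-0.01  0.5  -0.08  0.99  0.    2.11]
travel now-axes [ 0.   -0.09  0.28] travel target-axes [-0.04 -0.08  0.28] twist [ 0.02 -0.02  7.38]
```

```bash

python3 -m creep '[{"travel":[0,0,0],"twist":[0,0,1]},{"travel":[0,0,0],"twist":[0,0,1]},{"travel":[0,0,0],"twist":[0,0,1]},{"travel":[0,0,0],"twist":[0,0,1]},{"travel":[0,0,0],"twist":[0,0,1]}]' >/dev/null
python3 -m creep '[{"travel":[0,0,0],"twist":[0,0,1]},{"travel":[0,0,0],"twist":[0,0,1]},{"travel":[0,0,0],"twist":[0,0,0.4]},{"travel":[0,0,0],"twist":[0,0,0]},{"travel":[0,0,0],"twist":[0,0,0]}]'
python3 need.py .005 -.062 .193 0 -40
python3 -m creep '[{"travel":[0,0,0],"twist":[0,0,0]},{"travel":[0,0,0],"twist":[0,0,0]},{"travel":[0,0,0],"twist":[0,0,0]},{"travel":[0,0,0],"twist":[0,0,0]},{"travel":[0,0,0],"twist":[0,0,0]}]' 0
python3 -m creep '[{"travel":[0,0,-0.5],"twist":[0,0,0]},{"travel":[0,0,-1],"twist":[0,0,0]},{"travel":[0,0,-1],"twist":[0,0,0]},{"travel":[0,0,-1],"twist":[0,0,0]},{"travel":[0,0,-1],"twist":[0,0,0]}]' >/dev/null
python3 -m creep '[{"travel":[0,0,-1],"twist":[0,0,0]},{"travel":[0,0,0],"twist":[0,0,0]},{"travel":[0,0,0],"twist":[0,0,0]}]'
python3 - <<'E'
from plant import r
import cv2,numpy as np
a=cv2.resize(r.grab_frame("wrist")["img"][100:280,170:350,::-1],(400,400))
b=cv2.resize(r.grab_frame("scene")["img"][130:280,200:350,::-1],(400,400))
cv2.imwrite("pics/w2.png",np.hstack([a,b]))
E
```

```text
clock: 15.8
tcp_pos: [0.6196, 0.07, 0.1985]
ee_rot: [[0.908, 0.419, 0.001], [0.419, -0.908, 0.002], [0.002, -0.001, -1.0]]
contact_force: [-1.6, 2.2, 9.8]
width: 0.151
grasp_force: 62.6
t 15.8 tcp heater [  5.1 -63.  198.5] F heater [1.2 2.4 9.8] q [-0.01  0.5  -0.08  0.99  0.    2.7 ]
travel now-axes [-0.03 -0.04  0.28] travel target-axes [-0.03 -0.04  0.28] twist [-0.01 -0.02  0.03]
clock: 16.22
tcp_pos: [0.6192, 0.0692, 0.1964]
ee_rot: [[0.908, 0.418, -0.001], [0.418, -0.908, -0.0], [-0.001, -0.0, -1.0]]
contact_force: [0.3, 0.7, -0.4]
width: 0.498
grasp_force: 0.0
clock: 16.88
tcp_pos: [0.6202, 0.0692, 0.3085]
ee_rot: [[0.908, 0.418, 0.003], [0.418, -0.908, -0.0], [0.003, 0.001, -1.0]]
contact_force: [-0.2, 0.3, -0.6]
width: 0.5
grasp_force: 0.0
```

View pics/w2.png

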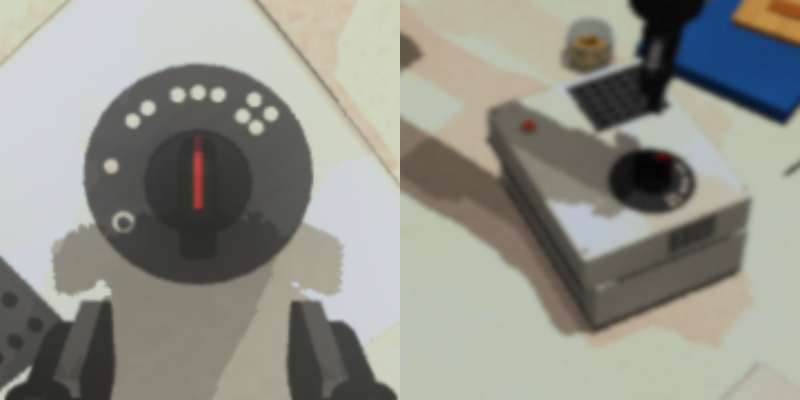

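The red pointer (198,140) aims at the middle of the three dots (198,93), the gripper is clear, and the drawer is still flush shut. I'm handing in.

```bash
python3 -c "
from plant import r
print(r.hand_in())"
```

```text
the job is handed in; nothing more can be done
None
```

The drawer was pushed in slowly until it clicked and it stayed shut after I let go; the selector is on three dots with the gripper clear, and the job is handed in at about 17 s of robot time (no verdict came back).

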